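Refit the guide rod of a bench wedger

ROBOT

A 6-joint arm with a two-finger parallel gripper is mounted at the origin on the work surface. World frame = base frame: x ahead of the robot, y to its left, z up, the work surface at z = 0. Lengths are in m, angles in rad, forces in N, time in s.
With the tool pointing down it reaches from about 0.35 to 0.95 m from the base axis. Payload 17.4 kg.
Tool frame: the origin (TCP) lies at the very end of the fingers, on their centre line; the grasp point (between the pads) lies 19 mm behind it; z points along the fingers, y is the direction in which the jaws open and shut (so a half turn about z gives the same grasp; the last joint's range is limited). The gripper opens to 93 mm and grips with 3 to 60 N. Pads are 15 mm wide; open, the fingers measure 128 mm over their backs; the gripper's body (75 mm by 188 mm) begins 65 mm behind the grasp point.
Start: joints at [-1.218, 0.116, 1.442, -0, 1.584, -0.038], TCP at [0.257, -0.624, 0.219] pointing down, gripper open.
Joint ranges: [-2.83, 2.83], [-0.83, 2.19], [0.07, 2.5], [-1.14, 4.28], [0.01, 3], [-2.97, 2.97]. Speed limits (rad/s): [1.89, 1.89, 2.22, 3.14, 3.14, 3.14].

INTERFACE

Orientations are given as a unit quaternion [w, x, y, z].
In Python, from workcell import robot gives the robot as it stands.
- The arm moves only by the tool move_arm, never from a script. Its argument "targets" is text: rows parted by semicolons, each of 5 numbers parted by spaces: the opening, from -1 (shut) to 1 (fully open), then the shift along the tool's x, y, z each as a share of 0.3 m, from -1 to 1, then the turn about the tool's z as a share of 2 pi rad, from -1 to 1. In form: fingers x y z yaw; .... A call has 1 to 8 rows; each row is the pose to reach, as a shift and turn from the pose commanded when the call began, along the tool's axes at that moment, turning the shorter way round; what a row does not reach only later rows make up. A row lasts 1/12 s, in which the tool goes at most 41.7 mm and 7.16 degrees, less where a joint would pass 70% of its speed; a pose out of reach is approached as far as the arm can. A call with a number of a shift or a turn outside -1 to 1 is refused whole. A call with a gripper value outside its range is refused whole. The fingers move at their own pace and stop on an object; the grip force is fixed at half the most. Time passes only in rows, so rows that repeat a pose let the fingers close. It gives the time, the measured TCP pose, the force and the opening at its end, in the units of the state.
- robot.read_state(): the state, without advancing time (a new reading comes with each control period).
- robot.capture(name): name is "scene" or "top"; returns the picture (420x560x3 uint8, red, green, blue); there is no depth.
- robot.camera_model(name): a dict with "fx", "fy", "cx", "cy" (pixels), "extrinsics" (4x4, takes a point from camera to world coordinates). Camera axes: x right, y up, looking along -z (the intrinsics and any distortion apply to the point x, -y, -z); pixel columns grow to the right and rows downward; lengths in m; the calibration is good to about 2 mm. A picture is of the moment at which its call begins. camera_model takes no time and is no camera call.
- robot.finish_job(): hands the job in, once; it reports no verdict.
Trained networks look in the newest picture that a camera, given by its name, has taken for a name from the list of things; names that differ only in an ending like _2 or _b are one class to them, and where a whole thing is asked for, a point or a joint stands for the part that bears it (a point fixed in the world has none). Each returns a list of dicts, best first, with "p" (0 to 1); they miss things now and then, are a little off and sometimes report something else, mostly with a low value. They report only what shows in the picture. A call takes as long as a camera call.
- robot.search_frame(camera, label): "xy" ([column, row] in pixels, amid what is visible of it).
- robot.trace(camera, label): "region" (420x560 bool, what is visible of it) and "xy" ([column, row] in pixels, amid what is visible of it).
The state is a dict: "time_s": time; "joints": joint angles; "joint_velocities": joint speeds; "effort": joint torques, N m; "tool_pos": TCP position; "tcp_rot": TCP orientation; "force": force on the tool from outside, world axes, zero at the start; "ft_torque": the same for the moment, N m; "opening": finger opening in m.
Only numpy, scipy, OpenCV 4.12 (cv2) and the standard library are available. Lean on these libraries where they do the work, as an engineer would, in place of code of your own. Each camera call takes 0.05 s, during which the arm holds its last target. There are 200 camera calls.

TASK

Put the washed steel guide rod back into the bench wedger: take it from the draining block, lower it gently through the empty hole in the bridge, the pusher's ear and the base, feel for the slot at the bottom by turning it with light downward pressure until it drops fully home with its collar on the bridge, then lock it by turning it until its bar head lies in line with the bridge like the other rod's. Let go of it, and leave the shaker, bowl and spatula where they are.

Things in the scene. Friction and masses are not known exactly. Their poses are not given: they have to be found in the camera images.
- rod_head (a point): Centre of the bar head of the loose steel guide rod (0.28 to 0.46 kg), upright in the white block at first. The head is a bar 40 mm long (own x), 14 mm thick (own y: grip across this) and 28 mm high (z, up along the rod), on a 13 mm thick neck. Below it a round collar, 30 mm wide, lies 22 to 26 mm under this point, then an 18 mm thick shaft down to 164.5 mm under it. The same after a half turn.
- rod_tip (a point): Middle of the lower end of the same rod, on its axis; axes as rod_head's. The lowest 9.5 mm is a flat tang, 15 mm wide along own x (parallel to the bar head) and 5 mm thick along own y; above it a 4.5 mm high cone widens to the shaft.
- wedger: Aluminium bench wedger, fixed; origin on the counter under its middle, z up. Base 120 (x) x 230 mm (y), deck top 44 mm high; two end columns carry a bridge along own y, 44 mm wide, 226 mm long, 136 to 150 mm high. At own y = -55 mm the rod is missing: three through holes in line: bridge and pusher ear (76 to 88 mm high), 20.5 mm wide, and deck (24 to 44 mm), 20 mm. Over 40 N between rod and wedger harms it.
- other_head (a point): Centre of the bar head of the other guide rod, standing locked in the wedger at own y = +55 mm (not to be touched); its 40 mm long bar is in line with the bridge and its top 190 mm above the counter: carry nothing low across it. Axes as the wedger's.
- ear_line (a point): On the axis of the empty holes at the height of the ear's top face, 88 mm above the counter; axes as the wedger's. The pusher swings a little about the other rod, so the true ear hole may start up to 2 mm from this point either way along own x. It moves lightly: the rod's cone pushes it into line.
- cam_top (a point): On the same axis, 20 mm above the counter: top of the turning lock cam, out of sight under the deck. Its slot (17 x 6.5 mm, 10 mm deep, tang play about 0.1 rad) was left at an unknown angle, 0.5 rad or more off the bridge's line. A light rub leaves it still; with the tang in, it turns either way with 0.1 N m; it is locked when in line with the bridge, either way round. Axes as the wedger's.
- bore (a point): Centre of the empty hole at the top face of the bridge, 150 mm above the counter; axes as the wedger's.
- seat (a point): Where the rod's lower end is when it is fully home: on the axis of the empty holes, 11.5 mm above the counter, 138.5 mm below point bore; rod_head is then 176 mm above the counter. Until the tang finds the slot the rod rests 8.5 mm higher. Axes as the wedger's.
- stand: White plastic draining block, fixed, 75 x 120 mm and 70 mm high, origin under its middle, with two upright blind holes, 19.5 mm wide and 60 mm deep, at own y = +28 and -28 mm; the rod stands in the one at +28 mm.
- shaker_mid (a point): Bystander: glass shaker jar with a steel lid, 64 mm wide, 100 mm high; its centre, half-way up.
- bowl_mid (a point): Bystander: white bowl, 120 mm wide, 50 mm high; its centre, half-way up.
- scraper_grip (a point): Bystander: spatula lying on the counter; the middle of its handle.

How it is judged:
By the outcome, as a careful person would: the job done as asked, in the order asked, and still so for the second after the job is handed in, with the robot touching nothing.
It also fails if it takes over 72 s, if anything falls off the work surface, if the arm or the gripper's body presses on something with over 40 N, if the wrist force passes 120 N, or if a joint passes its speed limit or range.

## Working session

There is one attempt and no reset: what is moved stays moved. The work goes in short steps, Python scripts to look and compute and a tool call to move; the robot and the scene stay as the last step left them, time stands still between calls to the robot, and variables do not carry over. Pictures are saved under pics/ and viewed, on a budget of 10 in all, crops included, one or two more only if the job needs it, and the job is handed in when it is done.

Besides the shell and the picture viewer there is one more tool, called by a JSON object that holds its "fn" and its "kwargs", one argument or row to a line. move_arm: Moves the arm, as the interface text tells. Shift numbers are shares of 0.3 m and turn numbers shares of 2 pi rad, none past 1 either way. Its arguments: {"type":"object","properties":{"targets":{"type":"string"}},"required":["targets"]}

```bash
mkdir -p pics; ls
python3 - <<'E'
from workcell import robot
import cv2,numpy as np
for n in("scene","top"):
    im=robot.capture(n); cv2.imwrite(f"pics/{n}0.png",im[:,:,::-1])
    m=robot.camera_model(n); print(n,m)
    for l in("rod_head","other_head","bore","wedger","stand","shaker_mid","bowl_mid","scraper_grip"):
        print(l,[(np.round(d["xy"],1).tolist(),round(d["p"],2)) for d in robot.search_frame(n,l)][:3])
s=robot.read_state();print(s)
E
```

```text
pics
scene {'fx': 394.7769581281136, 'fy': 394.7769581281136, 'cx': 277.7686316496007, 'cy': 214.34003374114698, 'extrinsics': array([[ 0.08289378, -0.54695135,  0.83305032,  1.46166951],
       [ 0.99629618,  0.02630891, -0.08186428, -0.08680479],
       [ 0.02285914,  0.83675089,  0.54710639,  0.66600423],
       [ 0.        ,  0.        ,  0.        ,  1.        ]])}
rod_head [([171.2, 170.3], 0.82)]
other_head [([294.6, 204.8], 0.87)]
bore [([297.6, 205.4], 0.86)]
wedger [([294.2, 207.6], 0.68)]
stand [([160.9, 205.9], 0.8)]
shaker_mid [([389.2, 217.6], 0.57), ([293.4, 208.9], 0.54)]
bowl_mid [([350.9, 263.8], 0.92)]
scraper_grip [([236.0, 260.1], 0.86), ([294.0, 206.3], 0.75)]
top {'fx': 385.1751974155579, 'fy': 385.1751974155579, 'cx': 279.7558258555472, 'cy': 211.9552646709511, 'extrinsics': array([[-0.01253651,  0.99412642, -0.10749648,  0.50850176],
       [-0.9995177 , -0.00940421,  0.02959618,  0.02499648],
       [ 0.02841143,  0.10781566,  0.99376485,  1.15499297],
       [ 0.        ,  0.        ,  0.        ,  1.        ]])}
rod_head [([390.4, 285.4], 0.45)]
other_head
[... 231 characters left out ...]
1.1, 211.2], 0.88)]
{'time_s': 0.9, 'joints': array([-1.21778155e+00,  1.16031169e-01,  1.44161585e+00,  3.57781845e-05,
        1.58399864e+00, -3.77959235e-02]), 'joint_velocities': array([ 0.0005076 , -0.00045829,  0.00169671, -0.00161951, -0.00080315,
        0.00091671]), 'effort': array([-2.06210949e-03, -7.21001673e+01, -6.22778320e+01,  7.79853109e-02,
        1.82250567e-02, -5.83117367e-05]), 'tool_pos': array([ 0.25713851, -0.62410626,  0.21861526]), 'tcp_rot': array([-2.89799583e-05,  9.80968999e-01,  1.94164420e-01,  1.35063179e-05]), 'force': array([0.29136399, 0.28355246, 0.09557644]), 'ft_torque': array([ 0.06292995,  0.01145027, -0.02917185]), 'opening': 0.09304623781449216}
```

Run:
```python
import cv2
a=cv2.imread("pics/scene0.png");b=cv2.imread("pics/top0.png")
cv2.imwrite("pics/s1.png",cv2.resize(a[130:290,120:420],(800,427),interpolation=3))
cv2.imwrite("pics/t1.png",cv2.resize(b[200:330,200:430],(800,452),interpolation=3))
```

```text
(no output)
```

View pics/s1.png

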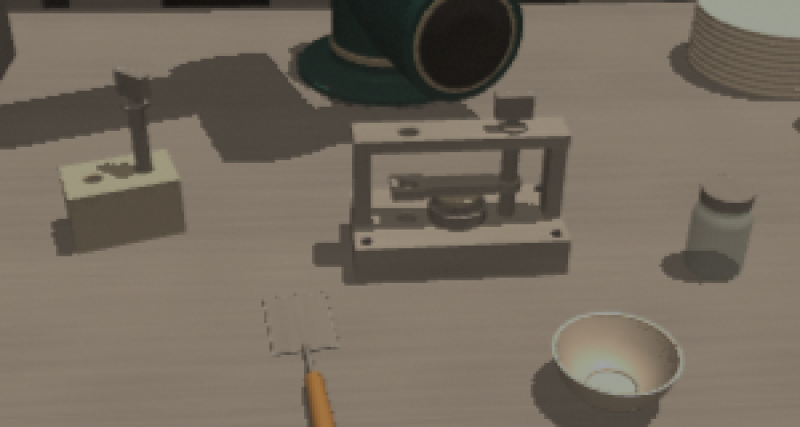

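View pics/t1.png

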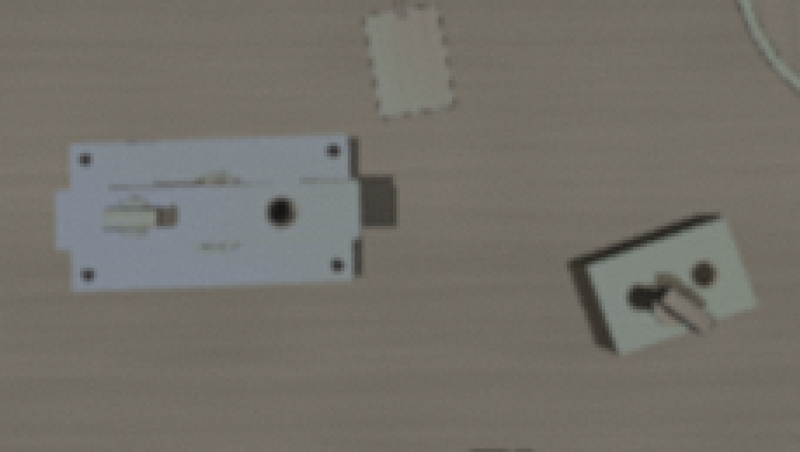

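Run:
```python
import cv2,numpy as np
a=cv2.imread("pics/scene0.png");b=cv2.imread("pics/top0.png")
def z(im,x,y,w,h):
    c=cv2.resize(im[y:y+h,x:x+w],(400,300),interpolation=cv2.INTER_CUBIC).astype(float)
    c=(c-c.min())/(c.max()-c.min())*255
    return c.astype(np.uint8)
cv2.imwrite("pics/z2.png",np.vstack([np.hstack([z(b,368,264,60,45),z(b,210,237,100,75)]),np.hstack([z(a,140,150,60,45),z(a,240,160,100,75)])]))
```

```text
(no output)
```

View pics/z2.png

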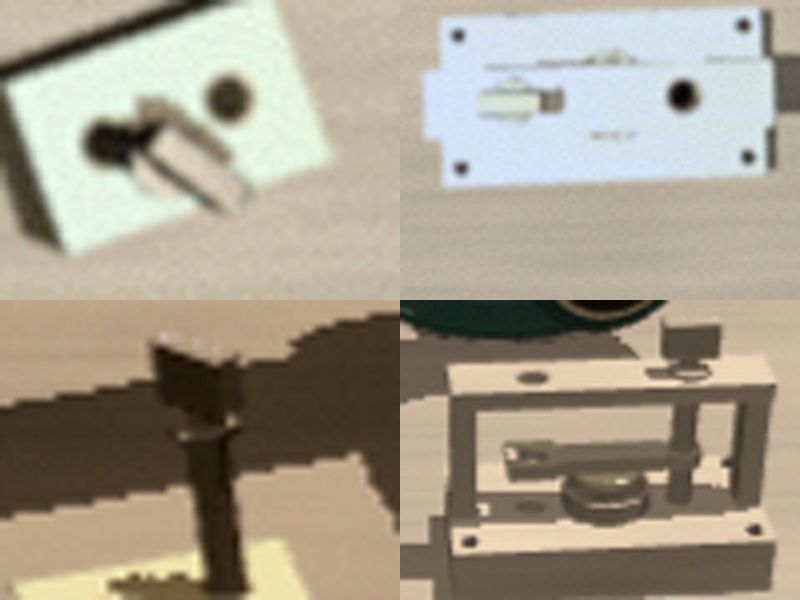

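```bash
cat > h.py <<'E'
import numpy as np
from workcell import robot
from scipy.optimize import least_squares
M={n:robot.camera_model(n) for n in("scene","top")}
def proj(n,P):
    m=M[n];E=m["extrinsics"];c=(np.atleast_2d(P)-E[:3,3])@E[:3,:3]
    return np.c_[m["cx"]+m["fx"]*c[:,0]/-c[:,2],m["cy"]-m["fy"]*c[:,1]/-c[:,2]]
def rz(a):return np.array([[np.cos(a),-np.sin(a),0],[np.sin(a),np.cos(a),0],[0,0,1]])
def tri(s,t,p0=(.5,0,.1)):
    f=lambda p:np.r_[proj("scene",p)[0]-s,proj("top",p)[0]-t]
    r=least_squares(f,p0);return r.x,r.fun
E
cat > fit.py <<'E'
from h import *
def px(off,sc,L): return np.array([(np.array(p)+.5)/sc-.5+off for p in L])
TR=lambda L:px(np.array([210,237]),4,[(x-400,y) for x,y in L])
BR=lambda L:px(np.array([240,160]),4,[(x-400,y-300) for x,y in L])
TL=lambda L:px(np.array([368,264]),20/3,L)
BL=lambda L:px(np.array([140,150]),20/3,[(x,y-300) for x,y in L])
print("bore",tri(BR([(532,378)])[0],TR([(683,95)])[0]))
print("head",tri(BL([(195,349)])[0],TL([(200,167)])[0]))
Wt=np.array([[60,115,44],[60,-115,44],[-60,115,44],[0,113,150],[0,-55,150],[0,55,190]])/1e3
It=TR([(440,18),(764,7),(443,188),(424,105),(683,95),(509,103)])
Ws=np.array([[22,113,150],[22,-113,150],[-22,-113,150],[-22,113,150],[0,-55,150],[60,-115,44],[60,115,44]])/1e3
Is=BR([(774,384),(450,396),(448,366),(770,357),(532,378),(450,555),(773,542)])
def f(p,z=0):
    T=lambda W:W@rz(p[2]).T+[p[0],p[1],p[3]]
    return np.r_[(proj("top",T(Wt))-It).ravel(),(proj("scene",T(Ws))-Is).ravel()]
r=least_squares(f,[.4,.05,0,0],loss="soft_l1")
print("wedger",r.x,"\n",np.round(f(r.x).reshape(-1,2),1))
print("bore",rz(r.x[2])@[0,-.055,.15]+[r.x[0],r.x[1],r.x[3]])
H=np.array([[20,7,14],[-20,7,14],[-20,-7,14],[20,-7,14]])/1e3
E
python3 fit.py
```

```text
bore (array([ 0.49082184, -0.00665545,  0.14600438]), array([0.65267512, 0.03658474, 0.60798817, 0.05264325]))
head (array([ 0.4176546 , -0.29730131,  0.18399765]), array([ 0.26529991,  0.05922803,  0.24063375, -0.02266162]))
wedger [ 0.48897652  0.04789271  0.01899433 -0.00388795] 
 [[ 0.6 -0.2]
 [-0.6  0.2]
 [ 0.5 -0.4]
 [ 0.6 -0. ]
 [ 0.8  0.4]
 [ 0.6  0.1]
 [ 0.8  0.4]
 [ 0.5 -0.2]
 [ 0.3 -0.2]
 [-1.6 -0.1]
 [ 0.5 -0.1]
 [ 0.9 -0. ]
 [ 0.9  0.1]]
bore [ 0.49002115 -0.00709737  0.14611205]
```

```bash
cat >> h.py <<'E'
def pose():
    s=robot.read_state();w,x,y,z=s["tcp_rot"]
    return s,np.array(s["tool_pos"]),2*np.arctan2(y,x)
def go(*targets):
    "rows (x,y,z,yaw) world -> shares; yaw of tool x, tool down"
    s,p,a=pose()
    print("t",round(s["time_s"],2),"p",np.round(p,4),"yaw",round(a,3),"F",np.round(s["force"],1),"Tq",np.round(s["ft_torque"],2),"open",round(s["opening"],4),"j6",round(s["joints"][5],2))
    for t in targets:
        d=np.array(t[:3])-p
        ex=np.array([np.cos(a),np.sin(a),0]);ey=np.array([np.sin(a),-np.cos(a),0])
        th=-(t[3]-a);th=(th+np.pi)%(2*np.pi)-np.pi
        print("x y z yaw",np.round([d@ex/.3,d@ey/.3,-d[2]/.3,th/2/np.pi],4))
E
cat >> fit.py <<'E'
It2=TL([(252,185),(182,123),(150,150),(222,212)]); Is2=BL([(242,355),(152,343)])
# corners: which end: row-down/col-right is -x,-y
def g(p,zz=.1845):
    c=np.array([[-20,7],[20,7],[20,-7],[-20,-7]])/1e3
    T=lambda q:np.c_[q,np.zeros(len(q))]@rz(p[2]).T+[p[0],p[1],zz]
    t=proj("top",T(c[[3,2,1,0]]))-It2
    s=proj("scene",T(c))
    return np.r_[t.ravel(),s[:,0].max()-Is2[0,0],s[:,0].min()-Is2[1,0]]
r=least_squares(g,[.4177,-.2973,.85]);print("rod",r.x,np.round(r.fun,1))
go((r.x[0],r.x[1],.225,r.x[2]),(.4177,-.2973,.225,r.x[2]))
E
python3 fit.py|tail -6
```

```text
[ 0.9  0.1]]
bore [ 0.49002115 -0.00709737  0.14611205]
rod [ 0.41749876 -0.29712395  0.82408103] [ 0.3  0.7 -1.3 -0.9 -0.1 -0.7  1.2  0.9 -0.1  0.2]
t 0.9 p [ 0.2571 -0.6241  0.2186] yaw 0.391 F [0.3 0.3 0.1] Tq [ 0.06  0.01 -0.03] open 0.093 j6 -0.04
x y z yaw [ 0.9094 -0.8041 -0.0213 -0.069 ]
x y z yaw [ 0.9098 -0.8033 -0.0213 -0.069 ]
```

{"fn": "move_arm", "kwargs": {
  "targets": "1 0.909 -0.803 -0.021 -0.069;1 0.909 -0.803 -0.021 -0.069;1 0.909 -0.803 -0.021 -0.069;1 0.909 -0.803 -0.021 -0.069;1 0.909 -0.803 -0.021 -0.069;1 0.909 -0.803 -0.021 -0.069;1 0.909 -0.803 -0.021 -0.069;1 0.909 -0.803 -0.021 -0.069"
}}

```text
time_s: 1.57
tool_pos: [0.4044, -0.3231, 0.2247]
tcp_rot: [0.0, 0.916, 0.4, 0.0]
force: [0.5, 0.2, 0.2]
opening: 0.0929
```

```bash
python3 -c "
from h import *
go((.4177,-.2973,.225,.824),(.4177,-.2973,.158,.824))"
```

```text
t 1.57 p [ 0.4044 -0.3231  0.2247] yaw 0.824 F [0.5 0.2 0.2] Tq [-0.05 -0.01 -0.02] open 0.0929 j6 0.02
x y z yaw [ 0.0933 -0.0258 -0.001  -0.    ]
x y z yaw [ 0.0933 -0.0258  0.2223 -0.    ]
```

{"fn": "move_arm", "kwargs": {
  "targets": "1 0.07 -0.02 0 0;1 0.07 -0.02 0 0;1 0.07 -0.02 0 0"
}}

```text
time_s: 1.82
tool_pos: [0.4143, -0.3046, 0.2247]
tcp_rot: [0.0, 0.916, 0.402, 0.0]
force: [-0.1, -0.5, 0.1]
opening: 0.093
```

Run:
```python
from h import *
go((.4177,-.2973,.157,.824))
import cv2
a=robot.capture("top")[:,:,::-1];b=robot.capture("scene")[:,:,::-1]
f=lambda im,x,y:cv2.resize(im[y:y+90,x:x+100],(400,360),interpolation=3)
cv2.imwrite("pics/g3.png",np.hstack([f(a,340,240),f(b,130,110)]))
```

```text
t 1.82 p [ 0.4143 -0.3046  0.2247] yaw 0.827 F [-0.1 -0.5  0.1] Tq [-0.01 -0.05  0.07] open 0.093 j6 0.06
x y z yaw [ 0.0256 -0.0083  0.2257  0.0004]
```

View pics/g3.png

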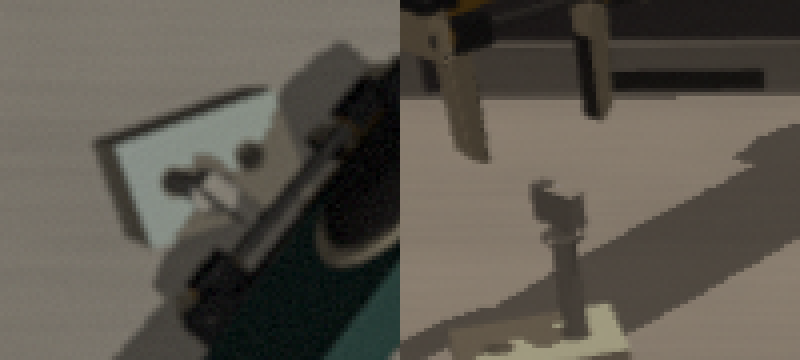

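{"fn": "move_arm", "kwargs": {
  "targets": "1 0.026 -0.008 0 0;1 0.026 -0.008 0.1 0;1 0.026 -0.008 0.18 0;1 0.026 -0.008 0.225 0;1 0.026 -0.008 0.225 0;1 0.026 -0.008 0.225 0"
}}

```text
time_s: 2.42
tool_pos: [0.4172, -0.2983, 0.1571]
tcp_rot: [-0.0, 0.916, 0.4, -0.0]
force: [0.2, 0.2, 1.1]
opening: 0.0929
```

Run:
```python
from h import *
go((.4177,-.2973,.157,.824))
import cv2
a=robot.capture("top")[:,:,::-1];b=robot.capture("scene")[:,:,::-1]
f=lambda im,x,y:cv2.resize(im[y:y+60,x:x+67],(400,360),interpolation=3)
cv2.imwrite("pics/g4.png",np.hstack([f(a,360,250),f(b,140,140)]))
```

```text
t 2.42 p [ 0.4172 -0.2983  0.1571] yaw 0.824 F [0.2 0.2 1.1] Tq [-0.05 -0.04  0.02] open 0.0929 j6 0.08
x y z yaw [ 0.0036 -0.0012  0.0004 -0.0001]
```

View pics/g4.png

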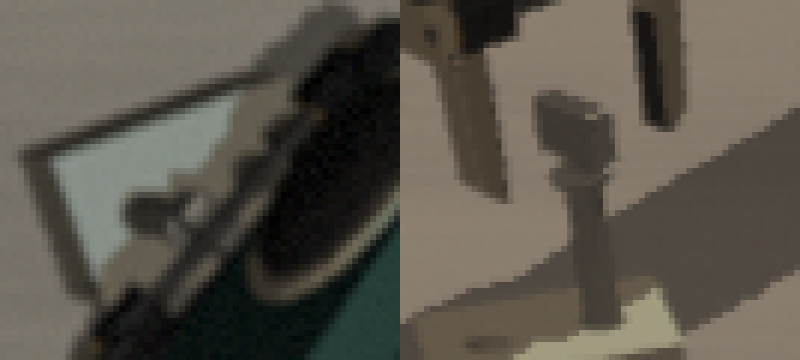

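{"fn": "move_arm", "kwargs": {
  "targets": "-1 0.002 -0.001 0 0;-1 0.002 -0.001 0 0;-1 0.002 -0.001 0 0;-1 0.002 -0.001 0 0;-1 0.002 -0.001 0 0;-1 0.002 -0.001 0 0;-1 0.002 -0.001 0 0;-1 0.002 -0.001 0 0"
}}

```text
time_s: 3.18
tool_pos: [0.4176, -0.2975, 0.1569]
tcp_rot: [-0.0, 0.916, 0.401, 0.0]
force: [-0.2, -0.8, 0.2]
opening: 0.0443
```

{"fn": "move_arm", "kwargs": {
  "targets": "-1 0 0 0 0;-1 0 0 0 0"
}}

```text
time_s: 3.35
tool_pos: [0.4176, -0.2975, 0.1569]
tcp_rot: [-0.0, 0.916, 0.401, 0.0]
force: [-0.6, -0.5, 1.1]
opening: 0.0308
```

{"fn": "move_arm", "kwargs": {
  "targets": "-1 0 0 0 0;-1 0 0 0 0;-1 0 0 0 0;-1 0 0 0 0;-1 0 0 0 0;-1 0 0 0 0"
}}

```text
time_s: 3.85
tool_pos: [0.4176, -0.2975, 0.1569]
tcp_rot: [-0.0, 0.916, 0.401, 0.0]
force: [-0.5, -0.9, -0.5]
opening: 0.0138
```

Run:
```python
from h import *
go((.4177,-.2973,.26,.824),(.49,-.007,.32,.824))
```

```text
t 3.85 p [ 0.4176 -0.2975  0.1569] yaw 0.824 F [-0.5 -0.9 -0.5] Tq [-0.1  -0.15 -0.04] open 0.0138 j6 0.08
x y z yaw [ 6.000e-04 -1.000e-04 -3.436e-01  1.000e-04]
x y z yaw [ 8.747e-01 -4.803e-01 -5.436e-01  1.000e-04]
```

{"fn": "move_arm", "kwargs": {
  "targets": "-1 0 0 -0.03 0;-1 0 0 -0.09 0;-1 0 0 -0.17 0;-1 0 0 -0.26 0;-1 0 0 -0.36 0;-1 0 0 -0.46 0;-1 0 0 -0.55 0;-1 0 0 -0.55 0"
}}

```text
time_s: 4.52
tool_pos: [0.4181, -0.2978, 0.3281]
tcp_rot: [0.003, 0.916, 0.401, 0.002]
force: [-0.2, -0.3, -3.2]
opening: 0.0136
```

Run:
```python
from h import *
go((.49,-.007,.325,1.14))
```

```text
t 4.52 p [ 0.4181 -0.2978  0.3281] yaw 0.824 F [-0.2 -0.3 -3.2] Tq [-0.   -0.06  0.06] open 0.0136 j6 0.08
x y z yaw [ 0.8745 -0.4823  0.0102 -0.0502]
```

{"fn": "move_arm", "kwargs": {
  "targets": "-1 0.05 -0.028 0 -0.005;-1 0.16 -0.09 0 -0.02;-1 0.28 -0.154 0 -0.03;-1 0.4 -0.22 0 -0.04;-1 0.52 -0.286 0 -0.05;-1 0.64 -0.353 0 -0.05;-1 0.76 -0.419 0 -0.05;-1 0.83 -0.458 0 -0.05"
}}

```text
time_s: 5.18
tool_pos: [0.4858, -0.018, 0.3212]
tcp_rot: [-0.001, 0.842, 0.54, -0.0]
force: [1.1, -0.3, -4.2]
opening: 0.014
```

Run:
```python
from h import *
go((.49,-.007,.325,1.14))
```

```text
t 5.18 p [ 0.4858 -0.018   0.3212] yaw 1.14 F [ 1.1 -0.3 -4.2] Tq [-0.05 -0.06 -0.04] open 0.014 j6 0.34
x y z yaw [ 0.0391 -0.0024 -0.0127  0.0001]
```

{"fn": "move_arm", "kwargs": {
  "targets": "-1 0.03 -0.002 0 0;-1 0.034 -0.002 0.03 0;-1 0.034 -0.002 0.045 0;-1 0.034 -0.002 0.045 0;-1 0.034 -0.002 0.045 0"
}}

```text
time_s: 5.6
tool_pos: [0.4892, -0.013, 0.3077]
tcp_rot: [-0.0, 0.843, 0.538, -0.001]
force: [0.3, 0.2, -4.0]
opening: 0.0137
```

Run:
```python
from h import *
import cv2
go((.49,-.007,.305,1.14))
b=robot.capture("scene")[:,:,::-1]
cv2.imwrite("pics/scene5.png",b)
a=cv2.imread("pics/scene0.png")
f=lambda im,x,y:cv2.resize(im[y:y+75,x:x+50],(400,600),interpolation=3)
cv2.imwrite("pics/g5.png",np.hstack([f(b,250,125),f(a,250,125)]))
```

```text
t 5.6 p [ 0.4892 -0.013   0.3077] yaw 1.137 F [ 0.3  0.2 -4. ] Tq [ 0.01 -0.08 -0.05] open 0.0137 j6 0.36
x y z yaw [ 0.0192 -0.0059  0.0091 -0.0005]
```

View pics/g5.png

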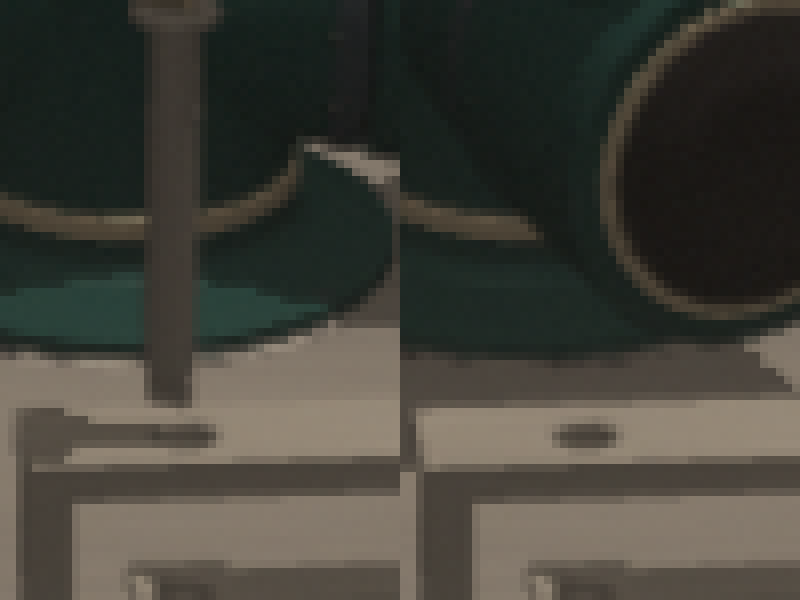

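Run:
```python
from h import *
E=lambda p:np.round(proj("scene",p)[0],2)
print("tip",E([.4892,-.013,.1608]),"mid shaft",E([.4892,-.013,.19]),"collar bottom",E([.4892,-.013,.1608+.1385]),"hole",E([.490,-.007,.15]),"dx",E([.495,-.007,.15]))
import cv2
b=cv2.imread("pics/scene5.png").astype(int).sum(2);a=cv2.imread("pics/scene0.png").astype(int).sum(2)
print(b[165:185,264:280]);print(a[174:184,266:280])
```

```text
tip [271.04 174.19] mid shaft [271.18 164.64] collar bottom [271.77 126.21] hole [273.16 177.75] dx [273.29 178.6 ]
[[167 165 167 159 159 165 173 175 178 180 171 169 169 172 170 170]
 [167 171 169 164 160 167 169 173 181 182 175 166 160 171 167 161]
 [159 163 166 157 161 167 174 176 182 180 152 136 125 115 107 101]
 [101 110 110 114 150 166 174 175 178 177 161 144 140 152 167 173]
 [188 182 174 151 156 170 172 175 182 178 255 263 259 276 331 352]
 [399 383 359 301 202 169 174 174 182 184 285 295 290 290 316 352]
 [374 372 361 359 239 171 172 175 179 197 326 359 358 359 356 357]
 [363 360 362 363 236 164 170 169 174 237 337 362 364 366 364 364]
 [362 364 363 364 243 172 167 167 172 213 334 367 364 366 366 366]
 [365 364 367 364 263 190 185 179 176 216 337 370 367 369 370 371]
 [379 378 375 376 350 287 267 241 220 255 358 383 383 382 381 386]
 [396 396 397 395 396 398 396 396 363 382 391 394 396 399 401 400]
 [380 382 382 381 379 378 376 378 374 364 351 366 384 395 399 400]
 [226 227 227 226 221 214 264 254 238 233 226 262 310 377 397 400]
 [229 228 231 228 215 183 200 202 198 195 191 
[... 247 characters left out ...]
 237 208 195 193 194 193 196 194 193 194]
 [196 193 194 193 193 193 193 195 196 193 195 193 195 195 196 196]]
[[220 222 218 219 227 226 229 227 226 229 229 227 226 239]
 [282 283 283 286 307 317 318 316 316 318 318 321 318 348]
 [396 399 396 398 395 396 398 396 393 394 396 400 400 400]
 [401 401 398 395 386 378 373 364 351 366 384 396 400 400]
 [397 398 384 358 300 254 235 233 226 265 307 375 395 398]
 [400 402 381 288 218 206 196 196 194 186 228 345 392 400]
 [398 400 399 340 268 236 226 228 225 237 302 378 399 400]
 [395 396 393 396 396 366 355 356 356 389 402 400 402 396]
 [382 380 382 381 381 375 376 377 378 377 377 376 378 344]
 [238 237 237 238 236 209 193 197 196 194 196 195 192 196]]
```

Run:
```python
from h import *
import cv2
b=cv2.imread("pics/top0.png").astype(int).sum(2)
print(b[253:269,272:290])
def back(n,uv,z):
    return least_squares(lambda p:proj(n,[p[0],p[1],z])[0]-uv,[.45,0]).x
q=b[255:267,274:288];w=np.clip(500-q,0,None);yy,xx=np.mgrid[255:267,274:288]
c=np.array([(w*xx).sum(),(w*yy).sum()])/w.sum();print("hole px",c,back("top",c,.15))
print("head top",back("top",np.array([200.5/6.667-.5+368,167.5/6.667-.5+264]),.1885))
print("head corners",back("top",np.array([(252+182+150+222)/4/6.667-.5+368,(185+123+150+212)/4/6.667-.5+264]),.1885))
print("scene hole",back("scene",[272.6,178.9],.15),"tip",back("scene",[270.6,174.6],.1608))
print("scene head",back("scene",[195.5/6.667-.5+140,49.5/6.667-.5+150],.1885))
```

```text
[[382 387 387 392 389 388 397 401 403 405 398 399 398 397 393 397 394 394]
 [404 400 401 400 400 400 402 406 405 408 410 402 402 402 401 404 401 401]
 [403 402 406 403 403 407 398 404 398 395 396 402 400 401 405 400 403 395]
 [402 405 402 404 407 400 379 345 328 332 353 382 393 400 397 399 395 394]
 [405 402 400 408 399 363 303 238 198 204 249 314 364 394 400 398 395 403]
 [407 400 407 408 379 302 199 125  86  97 149 244 329 385 397 400 405 401]
 [399 401 402 399 349 229 131  80  68  62 113 207 302 363 391 401 401 404]
 [405 401 411 402 330 204  97  82  58  73  99 190 283 348 390 397 404 402]
 [404 403 407 399 325 202  97  67  69  67 106 175 252 341 390 401 403 396]
 [399 404 396 398 339 226 118  75  80  87 129 177 251 353 390 397 397 400]
 [400 402 408 398 367 282 193 135 115 131 180 230 303 374 395 402 393 397]
 [404 400 407 409 395 362 289 233 210 220 255 312 360 395 401 401 408 402]
 [401 406 406 408 406 396 371 337 318 326 341 373 398 395 404 400 396 403]
 [403 401 403 403 405 402 403 389 376 387 398 403 403 408 402 400 403 403]
 [402 409 401 400 401 403 403 403 401 404 405 401 405 401 394 397 400 397]
 [399 400 397 402 399 399 403 400 396 394 396 397 399 403 400 395 398 391]]
hole px [280.44115594 260.51481411] [ 0.49068611 -0.00512316]
head top [ 0.41803251 -0.29519542]
head corners [ 0.41802682 -0.29557269]
scene hole [ 0.49667936 -0.00903405] tip [ 0.49157196 -0.01437444]
scene head [ 0.42698767 -0.29612889]
```

```bash
python3 -c "
from h import *
go((.4923,-.0075,.300,1.14),(.4923,-.0075,.29,1.14))"
```

```text
t 5.65 p [ 0.4893 -0.0129  0.3082] yaw 1.137 F [ 0.3 -0.7 -3.5] Tq [-0.03 -0.01  0.  ] open 0.0138 j6 0.36
x y z yaw [ 0.0206  0.0015  0.0274 -0.0005]
x y z yaw [ 0.0206  0.0015  0.0608 -0.0005]
```

{"fn": "move_arm", "kwargs": {
  "targets": "-1 0.0206 0.0015 0 0;-1 0.0206 0.0015 0.015 0;-1 0.0206 0.0015 0.025 0;-1 0.0206 0.0015 0.03 0;-1 0.0206 0.0015 0.035 0;-1 0.0206 0.0015 0.04 0;-1 0.0206 0.0015 0.045 0"
}}

```text
time_s: 6.23
tool_pos: [0.4925, -0.0065, 0.2948]
tcp_rot: [0.0, 0.842, 0.539, 0.0]
force: [-0.5, -0.1, -3.4]
opening: 0.0138
```

Run:
```python
from h import *
import cv2
go((.4923,-.0075,.290,1.14))
b=robot.capture("scene")[:,:,::-1]
cv2.imwrite("pics/scene6.png",b)
b=b.astype(int).sum(2); print(b[170:185,266:280])
```

```text
t 6.23 p [ 0.4925 -0.0065  0.2948] yaw 1.138 F [-0.5 -0.1 -3.4] Tq [ 0.03 -0.06  0.06] open 0.0138 j6 0.37
x y z yaw [-0.0034  0.0008  0.016  -0.0002]
[[360 331 298 259 214 177 174 175 179 180 214 273 317 350]
 [364 358 356 332 240 175 170 176 176 184 212 329 359 356]
 [362 362 363 361 257 177 174 173 179 183 216 332 364 361]
 [363 364 364 364 259 179 173 176 179 182 246 344 365 366]
 [366 367 364 367 255 178 174 176 175 182 251 346 368 370]
 [376 378 377 376 253 170 172 177 177 185 264 362 384 388]
 [396 399 395 396 312 203 173 175 175 180 307 383 399 402]
 [379 380 378 380 312 201 166 171 167 160 300 384 399 399]
 [227 228 223 237 231 190 180 169 176 180 264 365 394 398]
 [231 229 215 183 188 181 180 179 177 179 226 344 395 400]
 [255 263 264 247 241 233 225 220 218 228 302 378 399 398]
 [365 396 395 396 393 366 352 356 356 388 400 400 398 395]
 [382 381 381 378 379 377 375 377 378 378 377 377 378 344]
 [237 234 236 235 237 205 193 195 195 195 193 194 194 197]
 [192 191 191 196 196 193 196 195 195 194 196 195 197 196]]
```

```bash
python3 -c "
from h import *
go((.4923,-.0078,.288,1.14))"
```

```text
t 6.28 p [ 0.4925 -0.0065  0.2945] yaw 1.138 F [ 0.3 -0.4 -3.9] Tq [-0.01 -0.04 -0.  ] open 0.0135 j6 0.37
x y z yaw [-0.0043  0.0013  0.0217 -0.0002]
```

{"fn": "move_arm", "kwargs": {
  "targets": "-1 -0.0043 0 0 0;-1 -0.0043 0 0.005 0;-1 -0.0043 0 0.01 0;-1 -0.0043 0 0.015 0;-1 -0.0043 0 0.015 0"
}}

```text
time_s: 6.7
tool_pos: [0.4919, -0.0076, 0.2901]
tcp_rot: [-0.0, 0.842, 0.539, -0.0]
force: [0.3, -0.1, -3.5]
opening: 0.0138
```

```bash
python3 -c "
from h import *
go((.4923,-.0078,.280,1.14))"
```

```text
t 6.7 p [ 0.4919 -0.0076  0.2901] yaw 1.139 F [ 0.3 -0.1 -3.5] Tq [-0.04 -0.04  0.  ] open 0.0138 j6 0.36
x y z yaw [-0.0001  0.0014  0.0335 -0.0002]
```

{"fn": "move_arm", "kwargs": {
  "targets": "-1 0 0 0.005 0;-1 0 0 0.01 0;-1 0 0 0.015 0;-1 0 0 0.02 0;-1 0 0 0.025 0;-1 0 0 0.03 0;-1 0 0 0.03 0"
}}

```text
time_s: 7.28
tool_pos: [0.4919, -0.0076, 0.281]
tcp_rot: [-0.0, 0.842, 0.539, -0.0]
force: [0.4, 0.1, -4.0]
opening: 0.0138
```

```bash
python3 -c "
from h import *
go((.4923,-.0078,.275,1.14))"
```

```text
t 7.28 p [ 0.4919 -0.0076  0.281 ] yaw 1.138 F [ 0.4  0.1 -4. ] Tq [-0.02 -0.11  0.01] open 0.0138 j6 0.37
x y z yaw [-0.0001  0.0014  0.0201 -0.0002]
```

{"fn": "move_arm", "kwargs": {
  "targets": "-1 0 0 0.01 0;-1 0 0 0.02 0;-1 0 0 0.03 0;-1 0 0 0.04 0;-1 0 0 0.05 0;-1 0 0 0.06 0;-1 0 0 0.07 0;-1 0 0 0.07 0"
}}

```text
time_s: 7.95
tool_pos: [0.4918, -0.0076, 0.2597]
tcp_rot: [-0.0, 0.842, 0.539, -0.0]
force: [-0.1, 0.0, -3.2]
opening: 0.0139
```

Run:
```python
from h import *
import cv2
go((.4923,-.0078,.240,1.14))
b=robot.capture("scene")[:,:,::-1]
f=lambda im,x,y:cv2.resize(im[y:y+75,x:x+100],(800,600),interpolation=3)
cv2.imwrite("pics/g7.png",f(b,235,135))
```

```text
t 7.95 p [ 0.4918 -0.0076  0.2597] yaw 1.138 F [-0.1  0.  -3.2] Tq [ 0.02 -0.06 -0.01] open 0.0139 j6 0.36
x y z yaw [ 0.0001  0.0017  0.0656 -0.0002]
```

View pics/g7.png

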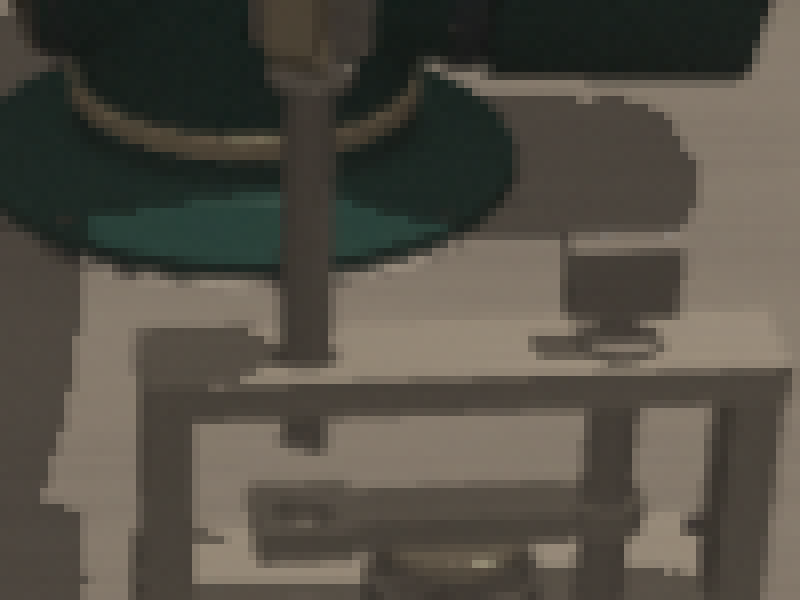

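{"fn": "move_arm", "kwargs": {
  "targets": "-1 0 0 0.02 0;-1 0 0 0.04 0;-1 0 0 0.06 0;-1 0 0 0.07 0;-1 0 0 0.08 0;-1 0 0 0.09 0;-1 0 0 0.1 0;-1 0 0 0.1 0"
}}

```text
time_s: 8.67
tool_pos: [0.4919, -0.0076, 0.2298]
tcp_rot: [-0.0, 0.842, 0.539, -0.0]
force: [0.1, -0.6, -4.4]
opening: 0.0139
```

{"fn": "move_arm", "kwargs": {
  "targets": "-1 0 0 0.008 0;-1 0 0 0.016 0;-1 0 0 0.024 0;-1 0 0 0.032 0;-1 0 0 0.04 0;-1 0 0 0.04 0"
}}

```text
time_s: 9.17
tool_pos: [0.4918, -0.0076, 0.2178]
tcp_rot: [-0.0, 0.842, 0.539, -0.0]
force: [0.6, -0.5, -4.2]
opening: 0.0143
```

{"fn": "move_arm", "kwargs": {
  "targets": "-1 0 0 0.01 0;-1 0 0 0.02 0;-1 0 0 0.03 0;-1 0 0 0.04 0;-1 0 0 0.05 0;-1 0 0 0.06 0;-1 0 0 0.07 0;-1 0 0 0.07 0"
}}

```text
time_s: 9.83
tool_pos: [0.4918, -0.0076, 0.1967]
tcp_rot: [-0.0, 0.842, 0.539, -0.0]
force: [0.5, -0.4, -3.7]
opening: 0.0134
```

{"fn": "move_arm", "kwargs": {
  "targets": "-1 0 0 0.006 0;-1 0 0 0.012 0;-1 0 0 0.018 0;-1 0 0 0.024 0;-1 0 0 0.03 0;-1 0 0 0.036 0;-1 0 0 0.042 0;-1 0 0 0.042 0"
}}

```text
time_s: 10.5
tool_pos: [0.4919, -0.0076, 0.1844]
tcp_rot: [-0.0, 0.842, 0.539, -0.0]
force: [0.1, 0.6, -4.6]
opening: 0.014
```

{"fn": "move_arm", "kwargs": {
  "targets": "-1 0 0 0.005 0;-1 0 0 0.01 0;-1 0 0 0.015 0;-1 0 0 0.02 0;-1 0 0 0.025 0;-1 0 0 0.025 0"
}}

```text
time_s: 11.0
tool_pos: [0.4919, -0.0076, 0.1769]
tcp_rot: [-0.0, 0.842, 0.539, -0.0]
force: [-0.5, -0.5, -4.0]
opening: 0.0136
```

{"fn": "move_arm", "kwargs": {
  "targets": "-1 0 0 0.005 0;-1 0 0 0.01 0;-1 0 0 0.015 0;-1 0 0 0.02 0;-1 0 0 0.02 0"
}}

```text
time_s: 11.42
tool_pos: [0.4919, -0.0076, 0.1709]
tcp_rot: [-0.0, 0.842, 0.539, -0.0]
force: [-0.5, -0.2, -3.6]
opening: 0.0139
```

{"fn": "move_arm", "kwargs": {
  "targets": "-1 0 0 0.004 0;-1 0 0 0.008 0;-1 0 0 0.01 0;-1 0 0 0.01 0"
}}

```text
time_s: 11.75
tool_pos: [0.4919, -0.0076, 0.1681]
tcp_rot: [-0.0, 0.842, 0.539, -0.0]
force: [-0.3, -0.4, -3.1]
opening: 0.0136
```

{"fn": "move_arm", "kwargs": {
  "targets": "-1 0 0 0.002 0;-1 0 0 0.004 0;-1 0 0 0.004 0"
}}

```text
time_s: 12.0
tool_pos: [0.492, -0.0076, 0.167]
tcp_rot: [-0.0, 0.842, 0.539, -0.0]
force: [-0.8, 0.8, -3.2]
opening: 0.0139
```

{"fn": "move_arm", "kwargs": {
  "targets": "-1 0 0 0.002 0;-1 0 0 0.002 0"
}}

```text
time_s: 12.17
tool_pos: [0.4921, -0.0076, 0.1669]
tcp_rot: [0.0, 0.842, 0.539, 0.0]
force: [-1.0, 0.0, -0.9]
opening: 0.0137
```

{"fn": "move_arm", "kwargs": {
  "targets": "-1 0 0 0.002 0;-1 0 0 0.002 0"
}}

```text
time_s: 12.33
tool_pos: [0.4922, -0.0076, 0.1667]
tcp_rot: [0.0, 0.842, 0.539, 0.0]
force: [-1.7, -0.1, 4.6]
opening: 0.014
```

{"fn": "move_arm", "kwargs": {
  "targets": "-1 0 0 0.001 0.008;-1 0 0 0.001 0.016;-1 0 0 0.001 0.024;-1 0 0 0.001 0.032;-1 0 0 0.001 0.04;-1 0 0 0.001 0.048;-1 0 0 0.001 0.056;-1 0 0 0.001 0.064"
}}

```text
time_s: 13.0
tool_pos: [0.4924, -0.0076, 0.1666]
tcp_rot: [0.0, 0.933, 0.359, 0.001]
force: [0.1, 0.2, 5.3]
opening: 0.0137
```

```bash
python3 -c "
from h import *
go()"
```

```text
t 13.0 p [ 0.4924 -0.0076  0.1666] yaw 0.734 F [0.1 0.2 5.3] Tq [0.12 0.17 0.01] open 0.0137 j6 0.77
```

Smooth, still riding on the cam. Continue.

{"fn": "move_arm", "kwargs": {
  "targets": "-1 0 0 0 0.008;-1 0 0 0 0.016;-1 0 0 0 0.024;-1 0 0 0 0.032;-1 0 0 0 0.04;-1 0 0 0 0.048;-1 0 0 0 0.056;-1 0 0 0 0.064"
}}

```text
time_s: 13.67
tool_pos: [0.4923, -0.0077, 0.1661]
tcp_rot: [0.0, 0.986, 0.165, 0.001]
force: [2.3, -0.1, 0.2]
opening: 0.0138
```

```bash
python3 -c "
from h import *
go()"
```

```text
t 13.67 p [ 0.4923 -0.0077  0.1661] yaw 0.332 F [ 2.3 -0.1  0.2] Tq [-0.17 -0.14  0.02] open 0.0138 j6 1.17
```

{"fn": "move_arm", "kwargs": {
  "targets": "-1 0 0 0.002 0;-1 0 0 0.003 0;-1 0 0 0.003 0"
}}

```text
time_s: 13.92
tool_pos: [0.492, -0.0076, 0.1645]
tcp_rot: [-0.0, 0.986, 0.167, -0.0]
force: [0.7, -0.6, -3.4]
opening: 0.0139
```

```bash
python3 -c "
from h import *
go()"
```

```text
t 13.92 p [ 0.492  -0.0076  0.1645] yaw 0.336 F [ 0.7 -0.6 -3.4] Tq [ 0.1  -0.14 -0.01] open 0.0139 j6 1.17
```

{"fn": "move_arm", "kwargs": {
  "targets": "-1 0 0 0.004 0;-1 0 0 0.008 0;-1 0 0 0.012 0;-1 0 0 0.016 0;-1 0 0 0.018 0;-1 0 0 0.018 0"
}}

```text
time_s: 14.42
tool_pos: [0.492, -0.0076, 0.1593]
tcp_rot: [-0.0, 0.986, 0.166, 0.0]
force: [0.7, 1.0, -0.2]
opening: 0.0137
```

{"fn": "move_arm", "kwargs": {
  "targets": "-1 0 0 0.002 0;-1 0 0 0.003 0;-1 0 0 0.003 0"
}}

```text
time_s: 14.67
tool_pos: [0.492, -0.0076, 0.1585]
tcp_rot: [0.0, 0.986, 0.166, 0.0]
force: [-0.6, -0.1, 1.5]
opening: 0.0141
```

```bash
python3 -c "
from h import *
go()"
```

```text
t 14.67 p [ 0.492  -0.0076  0.1585] yaw 0.334 F [-0.6 -0.1  1.5] Tq [ 0.2  -0.01 -0.02] open 0.0141 j6 1.17
```

{"fn": "move_arm", "kwargs": {
  "targets": "-1 0 0 0.001 0;-1 0 0 0.001 0"
}}

```text
time_s: 14.83
tool_pos: [0.492, -0.0076, 0.1584]
tcp_rot: [0.0, 0.986, 0.166, 0.0]
force: [-1.2, 0.8, 4.4]
opening: 0.0136
```

{"fn": "move_arm", "kwargs": {
  "targets": "-1 0 0 0.001 0;-1 0 0 0.001 0"
}}

```text
time_s: 15.0
tool_pos: [0.4921, -0.0076, 0.1584]
tcp_rot: [0.0, 0.986, 0.166, 0.0]
force: [-2.3, 0.5, 6.5]
opening: 0.0138
```

{"fn": "move_arm", "kwargs": {
  "targets": "-1 0 0 -0.001 -0.01;-1 0 0 -0.001 -0.024;-1 0 0 -0.001 -0.038;-1 0 0 -0.001 -0.052;-1 0 0 -0.001 -0.066;-1 0 0 -0.001 -0.08;-1 0 0 -0.001 -0.094;-1 0 0 -0.001 -0.1"
}}

```text
time_s: 15.67
tool_pos: [0.492, -0.0075, 0.1584]
tcp_rot: [-0.0, 0.885, 0.465, 0.0]
force: [-2.2, -0.0, 5.5]
opening: 0.0136
```

Run:
```python
from h import *
go((.492,-.0076,.1584,1.59))
import cv2
g=255-cv2.imread("pics/top0.png",0)
# screw holes (own +-x, y): centroid of dark pixels
P=[]
for cx,cy in((224.5,246),(296,243.5),(225.3,279),(297,276.2)):
    x0,y0=int(cx)-5,int(cy)-5;w=g[y0:y0+11,x0:x0+11].astype(float);w=np.clip(w-np.median(w)-25,0,None)
    yy,xx=np.mgrid[y0:y0+11,x0:x0+11];c=[(w*xx).sum()/w.sum(),(w*yy).sum()/w.sum()]
    q=least_squares(lambda p:proj("top",[p[0],p[1],.044])[0]-c,[.45,0]).x;P.append(q);print(np.round(c,2),q)
for i,j in((1,0),(3,2)):
    d=P[i]-P[j];print("yaw from y line",np.arctan2(-d[0]*-1,-d[1])*-1, np.linalg.norm(d))
for i,j in((0,2),(1,3)):
    d=P[i]-P[j];print("yaw from x line",np.arctan2(d[1],d[0]),np.linalg.norm(d))
```

```text
t 15.67 p [ 0.492  -0.0075  0.1584] yaw 0.968 F [-2.2 -0.   5.5] Tq [ 0.39  0.54 -0.13] open 0.0136 j6 0.54
x y z yaw [-0.0001  0.0002  0.0001 -0.099 ]
[224.09 245.44] [0.53373543 0.15259676]
[298.67 243.36] [ 0.53717117 -0.06146242]
[224.91 278.68] [0.43972526 0.14998925]
[299.32 275.11] [ 0.44673401 -0.06171763]
yaw from y line -0.016049020536299793 0.21408675135235924
yaw from y line -0.03309381806554056 0.21182286835224068
yaw from x line 0.027729309592092584 0.0940463250841991
yaw from x line 0.0028219460663578754 0.09043751789887645
```

{"fn": "move_arm", "kwargs": {
  "targets": "-1 0 0 0 -0.012;-1 0 0 0 -0.026;-1 0 0 0 -0.04;-1 0 0 0 -0.054;-1 0 0 0 -0.068;-1 0 0 0 -0.082;-1 0 0 0 -0.094;-1 0 0 0 -0.099"
}}

```text
time_s: 16.33
tool_pos: [0.4918, -0.0076, 0.1584]
tcp_rot: [-0.0, 0.701, 0.714, -0.0]
force: [-3.5, 0.6, 6.8]
opening: 0.014
```

Run:
```python
from h import *
go((.492,-.0076,.1584,1.59))
```

```text
t 16.33 p [ 0.4918 -0.0076  0.1584] yaw 1.589 F [-3.5  0.6  6.8] Tq [ 0.34  0.96 -0.11] open 0.014 j6 -0.09
x y z yaw [-0.0001  0.0006  0.0001 -0.0001]
```

{"fn": "move_arm", "kwargs": {
  "targets": "-1 0 0 -0.001 -0.005;-1 0 0 -0.001 -0.01;-1 0 0 -0.001 -0.01"
}}

```text
time_s: 16.58
tool_pos: [0.4917, -0.0075, 0.1584]
tcp_rot: [-0.0, 0.679, 0.734, -0.0]
force: [-3.0, 2.1, 4.1]
opening: 0.0141
```

Run:
```python
from h import *
go((.492,-.0076,.1584,1.59))
```

```text
t 16.58 p [ 0.4917 -0.0075  0.1584] yaw 1.649 F [-3.   2.1  4.1] Tq [ 0.64  0.91 -0.05] open 0.0141 j6 -0.15
x y z yaw [-0.0005  0.0008  0.      0.0094]
```

{"fn": "move_arm", "kwargs": {
  "targets": "-1 0 0 0 0.005;-1 0 0 0 0.01;-1 0 0 0 0.01"
}}

```text
time_s: 16.83
tool_pos: [0.4918, -0.0074, 0.1584]
tcp_rot: [-0.0, 0.703, 0.711, 0.0]
force: [-2.9, 3.3, 3.6]
opening: 0.0137
```

Run:
```python
from h import *
go((.492,-.0076,.1584,1.59))
```

```text
t 16.83 p [ 0.4918 -0.0074  0.1584] yaw 1.582 F [-2.9  3.3  3.6] Tq [0.8  0.83 0.  ] open 0.0137 j6 -0.08
x y z yaw [-0.0008  0.0006  0.0002 -0.0012]
```

{"fn": "move_arm", "kwargs": {
  "targets": "-1 0 0 -0.001 -0.001;-1 0 0 -0.001 -0.001;1 0 0 -0.001 -0.001;1 0 0 -0.001 -0.001;1 0 0 -0.001 -0.001;1 0 0 -0.001 -0.001;1 0 0 -0.001 -0.001;1 0 0 -0.001 -0.001"
}}

```text
time_s: 17.5
tool_pos: [0.492, -0.0077, 0.1587]
tcp_rot: [0.0, 0.7, 0.714, -0.0]
force: [-0.7, -0.0, 0.0]
opening: 0.0492
```

{"fn": "move_arm", "kwargs": {
  "targets": "1 0 0 -0.05 0;1 0 0 -0.12 0;1 0 0 -0.24 0;1 0 0 -0.36 0;1 0 0 -0.48 0;1 0 0 -0.5 0"
}}

```text
time_s: 18.0
tool_pos: [0.4928, -0.0077, 0.3151]
tcp_rot: [0.003, 0.7, 0.714, 0.002]
force: [0.6, -0.3, 0.8]
opening: 0.089
```

Run:
```python
from h import *
import cv2
go((.30,-.25,.31,1.59))
b=robot.capture("scene")[:,:,::-1]
cv2.imwrite("pics/g8.png",cv2.resize(b[150:225,235:335],(800,600),interpolation=3))
```

```text
t 18.0 p [ 0.4928 -0.0077  0.3151] yaw 1.591 F [ 0.6 -0.3  0.8] Tq [ 0.01 -0.1  -0.07] open 0.089 j6 -0.09
x y z yaw [-7.946e-01 -6.589e-01  1.700e-02  1.000e-04]
```

View pics/g8.png

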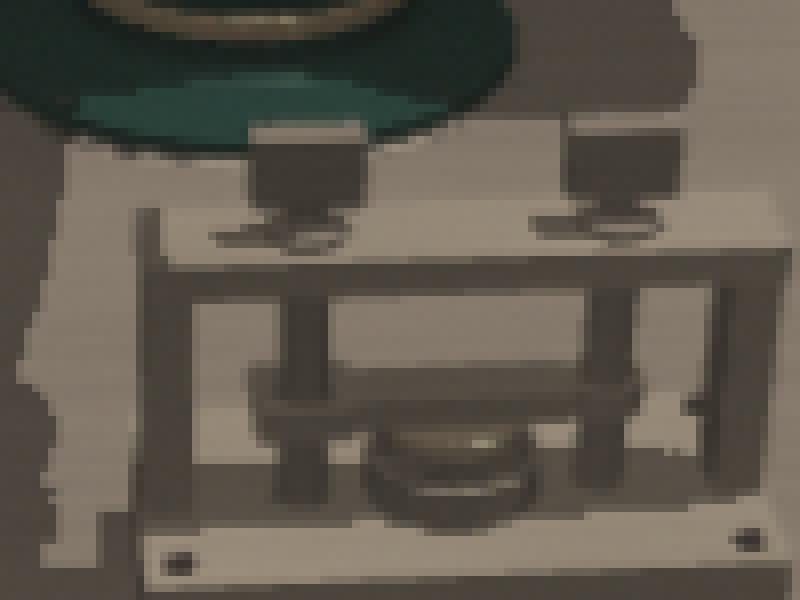

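{"fn": "move_arm", "kwargs": {
  "targets": "1 -0.08 0 0 0;1 -0.2 0 0 0;1 -0.32 0 0 0;1 -0.44 0 0 0;1 -0.56 0 0 0;1 -0.66 0 0 0;1 -0.7 0 0 0;1 -0.7 0 0 0"
}}

```text
time_s: 18.72
tool_pos: [0.4958, -0.2196, 0.3069]
tcp_rot: [-0.001, 0.701, 0.713, -0.0]
force: [-0.5, 0.0, -0.2]
opening: 0.0926
```

Run:
```python
from h import *
import cv2
go()
b=robot.capture("top")[:,:,::-1]
cv2.imwrite("pics/g9.png",cv2.resize(b[232:292,210:310],(800,480),interpolation=3))
a=cv2.imread("pics/top0.png");
d=np.abs(a.astype(int)-b).sum(2);
for l in("shaker_mid","bowl_mid","scraper_grip"):print(l,[(np.round(q["xy"],1).tolist(),round(q["p"],2)) for q in robot.search_frame("top",l)][:1])
```

```text
t 18.72 p [ 0.4958 -0.2196  0.3069] yaw 1.588 F [-0.5  0.  -0.2] Tq [ 0.01 -0.08  0.02] open 0.0926 j6 -0.48
shaker_mid [([159.9, 242.4], 0.72)]
bowl_mid [([220.2, 174.3], 0.65)]
scraper_grip [([310.2, 210.7], 0.94)]
```

View pics/g9.png

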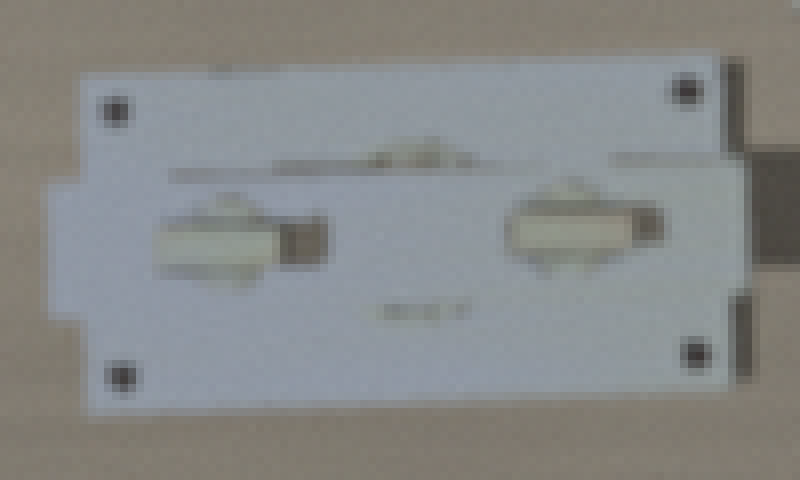

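```bash
python3 -c "
from workcell import robot
print(robot.finish_job())"
```

```text
the job is handed in; nothing more can be done
None
```

The guide rod is back in the wedger, fully home and turned into line with the bridge. I released it and handed the job in at about 19 s of the 72 s allowed.

- **Insertion:** I took the rod from the draining block and lowered it through the bridge, ear and deck with no contact above noise. It touched the cam at the expected height. Turning it under about 9 N, the tang found the slot roughly 1.26 rad off the bridge's line.
- **Seating and locking:** The rod went down to a firm stop with the tool at 158.4 mm, which matches the head height of 176 mm. I turned it to the bridge line, went about 0.06 rad past and came back to take up the tang play. The highest force I read during the job was about 7 N at the wrist.
- **Last checks:** The scene and top pictures show the collar on the bridge and both bar heads parallel and in line. The shaker, bowl and spatula are within about 1 pixel of where they started. The arm is clear of everything, with the gripper open.
- **Disagreements:** The two cameras' raw heights were about 4 mm low. Their estimates of the hole's x position differed by about 4 mm, so I aimed between them and the rod went in cleanly. The cam cannot be seen, so its locked angle is judged only from the bar head, to within the tang play. I felt no stop at the lock position.

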